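# Send down the sizer that matches the frame in the job tray

### The arm

A 7-joint arm with a two-finger parallel gripper is mounted at the origin on the work surface. World frame = base frame: x ahead of the robot, y to its left, z up, the work surface at z = 0. Lengths are in m, angles in rad, forces in N, time in s.
With the tool pointing down it reaches from about 0.35 to 0.9 m from the base axis. Payload 7.2 kg.
Tool frame: the origin (TCP) lies at the very end of the fingers, on their centre line; the grasp point (between the pads) lies 19 mm behind it (manip.grasp_offset is the distance from the TCP to the grasp point, in m); z points along the fingers, y is the line along which they close (so a half turn about z gives the same grasp; the last joint's range is limited). The gripper opens to 85 mm and grips with 20 to 120 N. Pads are 22 mm wide; open, the fingers measure 114 mm over their backs; the gripper's body (76 mm by 85 mm) begins 54 mm behind the grasp point. The pads swing forward as they close: fully open they stand 13 mm farther back than shut.
Start: joints at [1.14, 0.411, -0.013, 1.596, 0.006, 1.134, -0.082], TCP at [0.222, -0.584, 0.231] pointing down, gripper open.
Joint ranges: [-2.95, 2.95], [-0.29, 1.99], [-1.47, 1.44], [0.14, 2.54], [-1.03, 4.17], [0.13, 1.85], [-2.86, 2.86]. Speed limits (rad/s): [2.39, 2.39, 3.01, 3.01, 3.14, 3.14, 3.14].

### API

Orientations are given as a rotation vector (axis times angle).
In Python, from bench import monitor, capture, get_calibration, manip gives the robot as it stands. The module is installed in compiled form; this text tells all that it offers.
- The arm moves only by the tool move_arm, never from a script. Its argument "series" is one flat list of numbers, 4 for each row, row after row: the shift along the tool's x, y, z in mm, then the turn about the tool's z in degrees. In form: [tx, ty, tz, spin, tx, ty, tz, spin, ...]. A call has 1 to 8 rows; each row shifts and turns the commanded pose from where the row before left it, along the tool's axes as they then stand; what a row does not reach is not made up. A row lasts 1/10 s, in which the tool goes at most 50 mm and 8.59 degrees, less where a joint would pass 70% of its speed; a pose out of reach is approached as far as the arm can. A call is refused whole if a number of a shift passes 50 or a number of a turn 8.59, either way. A call with a gripper value outside its range is refused whole. "fingers" is the opening, from 0 (shut) to 1 (fully open), set as the call begins (left out, the last holds). The fingers move at their own pace and stop on an object; "force" is the grip in N (left out, the last holds). Time passes only in rows, so rows that do not move let the fingers close. It gives the time, the measured TCP pose, the force, the opening and the grip force at its end, in the units of the state.
- monitor.observe(): the state, without advancing time (a new reading comes with each control period).
- capture(name): name is "scene" or "top"; returns (picture, depth): 420x560x3 uint8, blue, green, red; 420x560 float32, m along the optical axis (not along the pixel's ray), 0 where there is no reading.
- get_calibration(name): a dict with "fovy" (degrees; the focal length in pixels is half the picture's height over the tangent of half this angle, whatever the lens; pixels are square), "cx", "cy" (the principal point, pixels), "camera_from_world" (4x4, takes a point from world to camera coordinates). Camera axes: x right, y down, z forward; pixel columns grow to the right and rows downward; lengths in m; the calibration is good to about 2 mm. A picture is of the moment at which its call begins. get_calibration takes no time and is no camera call.
- manip.job_done(): hands the job in; it is judged then, once.
The state is a dict: "time_s": time; "joint_pos": joint angles; "qd": joint speeds; "joint_torque": joint torques, N m; "ee_pos": TCP position; "ee_rot": TCP orientation; "contact_force": force on the tool from outside, world axes, zero at the start; "ft_torque": the same for the moment, N m; "grip_width": finger opening in m; "gripper_force": force on a finger pad.
Only numpy, scipy, OpenCV 4.12 (cv2) and the standard library are available. Lean on these libraries where they do the work, as an engineer would, in place of code of your own. Each camera call takes 0.05 s, during which the arm holds its last target. There are 200 camera calls.

### The job

Look which frame lies in the rimmed job tray, round or rectangular: the clear acrylic sizer of the same shape, waiting at the top of one lane of the tin chute, is wanted. Set the catch cup upright on the counter under the mouth of that lane, then push that sizer down the lane, without picking it up, so that it ends lying in the cup and never lands on the counter. Leave the other sizer, both frames and the brass weight where they are, and let go of everything.

Things in the scene. Friction and masses are not known exactly. Their poses are not given: they have to be found in the camera images.
- chute: Fixed tin chute, two side-by-side lanes sloping along its -y. Origin on the counter below the crest, midway between lanes. Level landing y 0 to 160 mm, top 130 mm high, open at the back; slope y 0 to -120 mm, falling to 50 mm at the lip. Slippery 3 mm sheet. Lane centres x = -49.5, +49.5 mm; 96 mm wide between 14 mm high walls. Legs under the landing only.
- mouth_near (a point): Middle of the lip of the lane nearer the robot (chute x = -49.5 mm, y = -120 mm), on the sheet's top, height 50 mm. Axes as the chute's. A cup stands well under it with the cup's centre about 50 mm further along the chute's -y.
- mouth_far (a point): The same for the lane farther from the robot (chute x = +49.5 mm).
- cup: Loose round steel catch cup, 132 mm across the rim, 116 mm across the foot, 32 mm high, wall and floor 4 mm, 300 g. Origin at the centre of its underside, z up. A wooden stub handle, 14 mm wide, 12 mm thick, centre line 24 mm above the underside, sticks out along its own -y from 62 to 119 mm from the centre. Starts beyond the lips.
- sizer_round: Clear acrylic round lens sizer, disc 84 mm across with a thin dark line round its edge, 10 mm thick, about 65 g, lying flat on the chute's landing in one of the lanes. Origin at the centre of its underside, z up.
- sizer_rect: Clear acrylic rectangular lens sizer, 84 mm (own x, across the lane) by 62 mm (own y, along the lane), 10 mm thick, about 62 g, lying flat on the landing in the other lane. Origin at the centre of its underside, z up.
- frame_round: Rose gold spectacle frame with round rims, lying folded and flat, 138 mm long (own y), 52 mm wide, 16 mm high. Origin at the centre of its underside. It lies in the job tray or on the display pad.
- frame_rect: Rose gold spectacle frame with rectangular rims, same size and finish, lying where the other one does not. Origin at the centre of its underside.
- tray: Job tray: fixed grey tray with a 14 mm high rim, 90 mm (x) by 190 mm (y), beyond the chute. Origin at the centre of its underside. The frame in it decides the job.
- pad: Display pad: fixed flat white pad without a rim, 90 by 190 mm, 5 mm thick. Origin at the centre of its underside. The frame on it does not matter.
- weight: Brass bench weight, 52 mm across, 64 mm high, 650 g, standing beyond the chute between tray and pad; a bystander. Origin at the centre of its underside.

How it is judged:
By the outcome, as a careful person would: the job done as asked, in the order asked, and still so for the second after the job is handed in, with the robot touching nothing.
It also fails if it takes over 50 s, if anything falls off the work surface, if the arm or the gripper's body presses on something with over 40 N, if the wrist force passes 120 N, or if a joint passes its speed limit or range.

## Working session

There is one attempt and no reset: what is moved stays moved. The work goes in short steps, Python scripts to look and compute and a tool call to move; the robot and the scene stay as the last step left them, time stands still between calls to the robot, and variables do not carry over. Pictures are saved under pics/ and viewed, at most 10 in all, crops included, and the job is handed in when it is done.

Besides the shell and the picture viewer there is one more tool, called after "Request:" in YAML: its name, and indented under it one key for each argument. move_arm: Moves the arm, as the interface text tells. Its arguments: {"type":"object","properties":{"series":{"type":"array","items":{"type":"number"}},"fingers":{"type":"number"},"force":{"type":"number"}},"required":["series"]}

```bash
mkdir -p pics; cat > h.py <<'E'
import numpy as np, cv2
from bench import monitor, capture, get_calibration, manip
def cal(n):
    c=get_calibration(n); f=210/np.tan(np.radians(c["fovy"])/2); return f,c["cx"],c["cy"],np.array(c["camera_from_world"])
def ray(n,u,v,z):
    f,cx,cy,T=cal(n); R,t=T[:3,:3],T[:3,3]; o=-R.T@t; d=R.T@np.array([(u-cx)/f,(v-cy)/f,1]); return o+d*(z-o[2])/d[2]
def proj(n,p):
    f,cx,cy,T=cal(n); q=T[:3,:3]@np.array(p)+T[:3,3]; return f*q[0]/q[2]+cx,f*q[1]/q[2]+cy
def cloud(n,D):
    f,cx,cy,T=cal(n); v,u=np.mgrid[:420,:560]; P=np.stack([(u-cx)/f*D,(v-cy)/f*D,D],-1); return (P-T[:3,3])@T[:3,:3]
E
python3 - <<'E'
from h import *
for n in("scene","top"):
    p,d=capture(n); cv2.imwrite(f"pics/{n}.png",p); np.savez(f"{n}.npz",p=p,d=d)
    T=cal(n)[3]; print(n,cal(n)[:3],-T[:3,:3].T@T[:3,3],T[:3,:3])
print(monitor.observe()["ee_rot"],monitor.observe()["time_s"], manip.grasp_offset)
E
```

```text
scene (np.float64(380.4324518603872), 274.47058437144636, 207.83476104115124) [1.05923919 0.35369859 0.50752646] [[-0.60299303  0.79773747  0.00378719]
 [ 0.43783956  0.33491472 -0.83434325]
 [-0.66685526 -0.50144498 -0.55123226]]
top (np.float64(454.1580659652195), 275.63938512494985, 206.09465324394756) [0.56259887 0.01812481 0.89711321] [[-0.02552463 -0.99902277  0.03608333]
 [-0.99880927  0.02398476 -0.04248259]
 [ 0.04157563 -0.03712472 -0.9984454 ]]
[-3.08859052e+00 -5.66596213e-01  5.96676379e-04] 0.1 0.0187
```

View pics/scene.png

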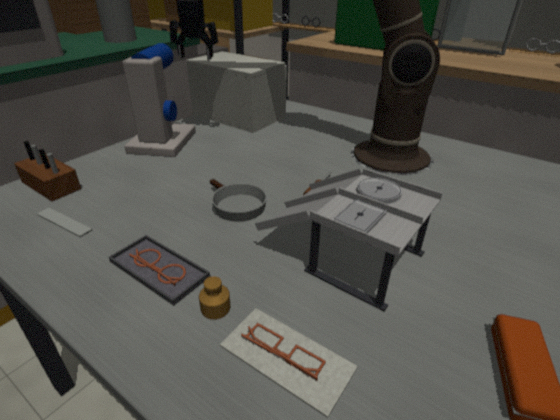

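View pics/top.png

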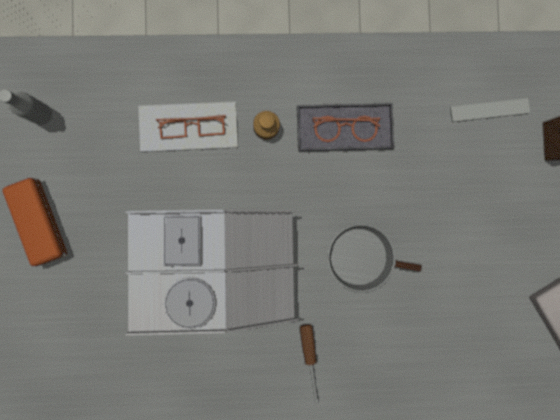

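The top view shows the round frame in the grey rimmed tray at about (345,128), so the round sizer at (190,303), in the lane nearer the robot, is the one to push. The cup is at (360,257) with its handle pointing right to (408,266). An unlisted screwdriver lies at (308,345), close to the near mouth.

```bash
python3 - <<'E'
from h import *
a=np.load("top.npz"); d=a["d"]; p=a["p"]; C=cloud("top",d); z=C[...,2]
m=(abs(z-.13)<.004); m[:, :110]=0;m[:,320:]=0;m[:190]=0;m[345:]=0
P=C[m]; print("landing",len(P),P.min(0),P.max(0),cv2.minAreaRect((P[:,:2]*1000).astype(np.float32)))
# walls edges top: pixel corners
for n,u,v,zz in [("backnear",128,333,.144),("backfar",127,211,.144),("crestnear",226,331,.144),("crestfar",225,211,.144),("backmid",127,271,.144),("crestmid",226,270,.144),("lipmid",298,266,.064)]:
    print(n,ray("top",u,v,zz)[:2].round(4), z[v-2:v+3,u-2:u+3].max().round(3))
m=(z>.012)&(z<.05); m[:, :322]=0;m[:,430:]=0;m[:215]=0;m[300:]=0
P=(C[m][:,:2]*1000).astype(np.float32); print("cup",C[m][:,2].max())
hsv=cv2.cvtColor(p,cv2.COLOR_BGR2HSV)
wood=((hsv[...,1]>110)&(hsv[...,2]<140)).astype(np.uint8)
n,l,s,c=cv2.connectedComponentsWithStats(wood)
for i in range(1,n):
    if s[i,4]>80: print(s[i],c[i].round(1),ray("top",*c[i],.024)[:2].round(4), np.median(z[l==i]).round(4))
m2=m.copy(); m2[:,390:]=0
(c0,r)=cv2.minEnclosingCircle((C[m2&(z>.024)][:,:2]*1000).astype(np.float32)); print(c0,r)
i=[i for i in range(1,n) if s[i,4]>80 and 395<c[i][0]<425]
for k in i:
    q=np.argwhere(l==k)[:,::-1].astype(np.float32); W=np.array([ray("top",u,v,.030)[:2] for u,v in q]); print(W.min(0),W.max(0),cv2.minAreaRect((W*1000).astype(np.float32)))
# sizer disc circle
g=cv2.GaussianBlur(cv2.cvtColor(p,cv2.COLOR_BGR2GRAY),(3,3),1)
print(cv2.HoughCircles(g[275:330,130:225],cv2.HOUGH_GRADIENT,1,50,param1=80,param2=12,minRadius=20,maxRadius=30))
print(cv2.HoughCircles(g[215:300,322:400],cv2.HOUGH_GRADIENT,1,50,param1=80,param2=12,minRadius=27,maxRadius=38))
# slope edge
for u in range(230,312,6): print(u,z[240,u].round(3),z[297,u].round(3),C[297,u,:2].round(3))
cv2.imwrite("pics/crop.png",cv2.resize(p[195:405,120:440],None,fx=2.5,fy=2.5,interpolation=cv2.INTER_CUBIC))
E
```

```text
landing 7595 [0.38904662 0.04328999 0.126     ] [0.58997673 0.23887074 0.13399491] ((489.91412353515625, 141.24899291992188), (194.89418029785156, 200.81271362304688), 89.69402313232422)
backnear [0.3937 0.235 ] 0.148
backfar [0.5918 0.2343] 0.147
crestnear [0.3915 0.0765] 0.146
crestfar [0.5879 0.0741] 0.148
backmid [0.4938 0.2354] 0.147
crestmid [0.4908 0.0745] 0.142
lipmid [ 0.4866 -0.051 ] 0.066
cup 0.03914847577151654
[254 112  26  27 453] [266.3 125.2] [ 7.563e-01 -3.000e-04] 0.0389
[314 117  32  22 142] [327.5 122.9] [ 0.7588 -0.1196] 0.014
[351 116  28  24 123] [366.  122.1] [ 0.759  -0.1952] 0.0135
[544 118  16  42 383] [552.  138.6] [ 0.7196 -0.5657] 0.0341
[   3  178   63   88 1007] [ 42.2 221.6] [0.5802 0.4271] 0.0377
[396 262  25   8  95] [407.5 265.6] [ 0.4776 -0.2667] 0.0317
[301 325  15  39 399] [307.9 343.7] [ 0.3351 -0.0691] 0.0255
(496.4228820800781, -174.55267333984375) 65.77764892578125
[ 0.47111256 -0.28888186] [ 0.48566456 -0.24240703] ((477.7432556152344, -265.5599060058594), (46.902462005615234, 8.821277618408203), 79.03168487548828)
[[[58.5 26.5 23.8]]]
[[[36.5 42.5 27.5]]]
230 0.125 0.126 [0.444 0.07 ]
236 0.12 0.121 [0.443 0.06 ]
242 0.113 0.111 [0.441 0.051]
248 0.106 0.106 [0.44 0.04]
254 0.098 0.101 [0.439 0.03 ]
260 0.091 0.092 [0.437 0.02 ]
266 0.084 0.086 [0.436 0.009]
272 0.078 0.078 [ 0.434 -0.002]
278 0.068 0.068 [ 0.432 -0.013]
284 0.06 0.068 [ 0.432 -0.024]
290 0.053 0.058 [ 0.43  -0.035]
296 0.001 0.0 [ 0.42  -0.051]
302 0.004 0.001 [ 0.42  -0.062]
308 0.003 0.0 [ 0.42  -0.074]
```

View pics/crop.png

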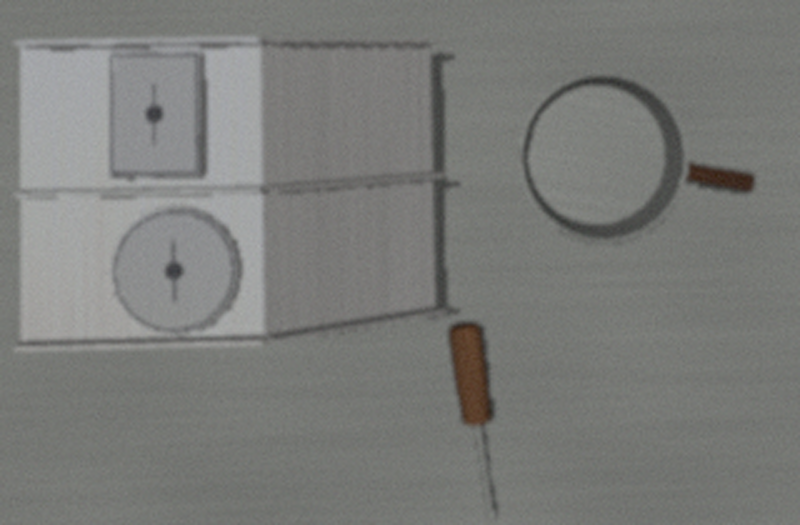

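The crop shows the chute lips at u≈440, the cup at about (605,157) with its handle to the right, and the screwdriver handle tip at (465,325). That tip is close to where the cup has to stand, so I'll check the clearance while planning the grasp.

```bash
cat >> h.py <<'E'
from scipy.spatial.transform import Rotation as Ro
def delta(p,ang):
    s=monitor.observe(); R=Ro.from_rotvec(s["ee_rot"]).as_matrix()
    a=np.degrees(np.arctan2(R[1,0],R[0,0])); print("t",s["time_s"],"ee",np.round(s["ee_pos"],4),"xang",a.round(2),"F",np.round(s["contact_force"],1))
    print("tool shift mm",(R.T@(np.array(p)-s["ee_pos"])*1000).round(1),"tool spin",-(ang-a))
E
python3 - <<'E'
from h import *
print("disc",ray("top",188.5,301.5,.14),ray("top",190,302.5,.14),"cup",ray("top",358.5,257.5,.032))
print("screw tip",ray("top",305,325,.02), ray("top",309,364,.02))
c=np.array([.4964,-.1745]);h=np.array([.4777,-.2656]);u=(h-c)/np.linalg.norm(h-c);print(u,np.degrees(np.arctan2(-u[1],-u[0])))
t=c+u*.093; print(t)
for n in("scene",):
  print([np.round(proj(n,q)) for q in [(*t,.03),(.4964,-.1745,.0)]])
delta((*t,.12),78)
E
```

```text
disc [0.44066898 0.13725466 0.14      ] [0.43896131 0.13483407 0.14      ] cup [ 0.49651366 -0.16995453  0.032     ]
screw tip [ 0.36964625 -0.06497721  0.02      ] [ 0.29564273 -0.07055264  0.02      ]
[-0.20107643 -0.97957556] 78.40008714485211
[ 0.47769989 -0.26560053]
[array([217., 183.]), array([240., 208.])]
t 0.1 ee [ 0.2216 -0.5839  0.2305] xang 20.79 F [ 0.3 -0.  -0.6]
tool shift mm [ 352.4 -206.5  110.8] tool spin -57.20955085642934
```

Request:
move_arm:
  series: [38,-22,8,0,38,-22,8,0,38,-22,8,0,38,-22,8,0,38,-22,8,0,38,-22,8,0,38,-22,8,0,38,-22,8,0]
  fingers: 1
  force: 60

```text
time_s: 0.9
ee_pos: [0.4442, -0.3103, 0.1668]
ee_rot: [-3.09, -0.566, 0.0]
contact_force: [0.7, -1.4, 0.5]
grip_width: 0.0854
gripper_force: 0.0
```

Request:
move_arm:
  series: [0,0,0,-8,0,0,0,-8,0,0,0,-8,0,0,0,-8,0,0,0,-8,0,0,0,-8,0,0,0,-8,0,0,0,0]

```text
time_s: 1.7
ee_pos: [0.4432, -0.3119, 0.1669]
ee_rot: [-2.46, -1.953, 0.0]
contact_force: [0.3, 0.1, 0.2]
grip_width: 0.0857
gripper_force: 0.0
```

```bash
python3 -c "
from h import *
delta((.4777,-.2656,.007),78.4)"
```

```text
t 1.7 ee [ 0.4432 -0.3119  0.1669] xang 76.89 F [0.3 0.1 0.2]
tool shift mm [ 52.8  23.2 159.9] tool spin -1.5100438884782932
```

Request:
move_arm:
  series: [18,8,0,-1.5,18,8,0,0,17,7,20,0,0,0,35,0,0,0,35,0,0,0,35,0,0,0,25,0,0,0,10,0]

```text
time_s: 2.5
ee_pos: [0.4764, -0.2631, 0.0048]
ee_rot: [-2.435, -1.979, 0.002]
contact_force: [-0.4, 0.5, 1.5]
grip_width: 0.0854
gripper_force: 0.0
```

```bash
python3 - <<'E'
from h import *
p,d=capture("scene"); cv2.imwrite("pics/s2.png",cv2.resize(p[100:260,130:350],None,fx=3,fy=3))
delta((.4777,-.2656,.007),78.4)
E
```

```text
t 2.55 ee [ 0.4763 -0.2632  0.0046] xang 78.24 F [-0.5 -0.1 -1.1]
tool shift mm [-2.1  1.8 -2.4] tool spin -0.16116009553562094
```

View pics/s2.png

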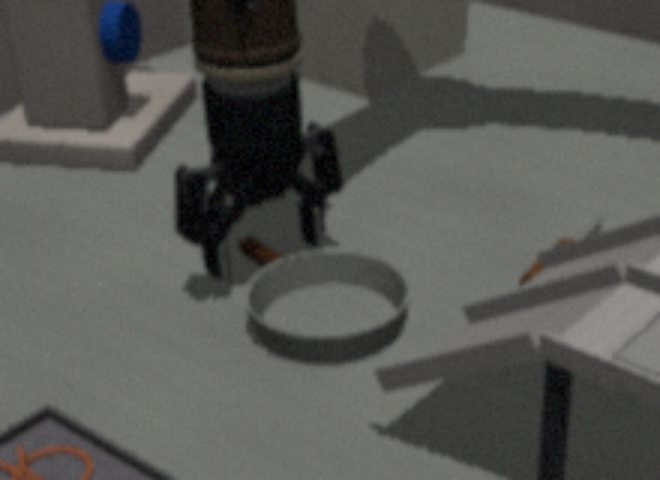

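The open fingers straddle the wooden handle at (260,250) in the crop, so I'll close on it.

Request:
move_arm:
  series: [0,0,-2,0,0,0,0,0,0,0,0,0,0,0,0,0,0,0,0,0,0,0,0,0,0,0,0,0,0,0,0,0]
  fingers: 0
  force: 60

```text
time_s: 3.35
ee_pos: [0.4778, -0.2654, 0.0101]
ee_rot: [2.436, 1.982, 0.001]
contact_force: [-0.7, 0.2, 5.6]
grip_width: 0.0133
gripper_force: 60.2
```

```bash
python3 - <<'E'
from h import *
p,d=capture("top"); np.savez("t2.npz",p=p,d=d)
C=cloud("top",d); m=(C[...,2]>.024)&(C[...,2]<.045); m[:,:322]=0;m[:,385:]=0;m[:215]=0;m[300:]=0
print(cv2.minEnclosingCircle((C[m][:,:2]*1000).astype(np.float32)))
g=cv2.GaussianBlur(cv2.cvtColor(p,cv2.COLOR_BGR2GRAY),(3,3),1)
print(cv2.HoughCircles(g[215:300,322:400],cv2.HOUGH_GRADIENT,1,50,param1=80,param2=10,minRadius=27,maxRadius=38))
s=monitor.observe(); R=Ro.from_rotvec(s["ee_rot"]).as_matrix()
e=np.array(s["ee_pos"]); print(e, s["grip_width"],s["gripper_force"])
# cup from grip geometry: rim left/right columns on cup centre row
print((R.T@np.array([.443-.4964,-.0945+.1735,0])*1000).round(1))
E
```

```text
((495.1414794921875, -174.1627960205078), 65.51728057861328)
[[[38.5 43.5 31.9]]]
[ 0.47778846 -0.26538362  0.01007639] 0.012558068133320851 60.2422696352005
[ 66.5 -68.3  -0.1]
```

Request:
move_arm:
  series: [0,0,-4,0,11,-12,0,0,11,-12,0,0,11,-12,0,0,11,-12,0,0,11,-12,0,0,12,-12,0,0,0,0,0,0]
  force: 80

```text
time_s: 4.2
ee_pos: [0.4183, -0.1829, 0.013]
ee_rot: [-2.432, -1.984, 0.002]
contact_force: [-0.6, -0.7, -2.5]
grip_width: 0.0122
gripper_force: 80.4
```

```bash
python3 - <<'E'
from h import *
delta((.4208,-.1854,.0101),78.4)
p,d=capture("top"); np.savez("t3.npz",p=p,d=d); q,_=capture("scene")
cv2.imwrite("pics/t3.png",np.hstack([cv2.resize(p[200:380,220:420],(400,360)),cv2.resize(q[120:300,180:380],(400,360))]))
E
```

```text
t 4.2 ee [ 0.4183 -0.1829  0.013 ] xang 78.41 F [-0.6 -0.7 -2.5]
tool shift mm [-2.   3.   2.9] tool spin 0.005683634604309873
```

View pics/t3.png

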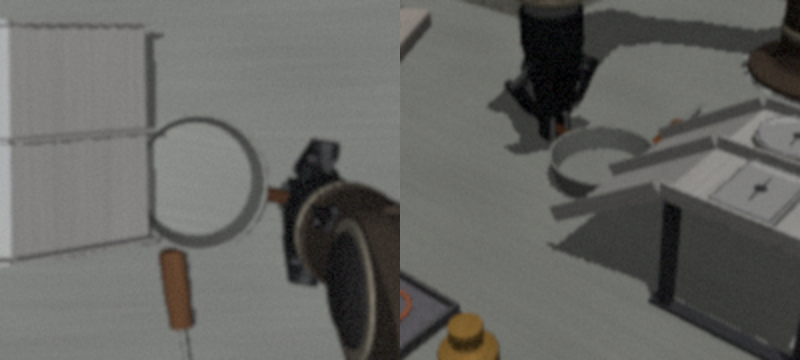

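The cup now sits under the near lip, clear of the screwdriver. It needs a small correction, then lowering and release.

Request:
move_arm:
  series: [-2,4,0,0,0,0,1.5,0,0,0,1.5,0,0,0,0,0]

```text
time_s: 4.7
ee_pos: [0.4244, -0.1881, 0.0104]
ee_rot: [2.437, 1.982, 0.001]
contact_force: [0.9, -0.2, -2.1]
grip_width: 0.0123
gripper_force: 80.7
```

Request:
move_arm:
  series: [0,0,0,0,0,0,0,0,0,0,0,0,0,0,0,0,0,0,0,0,0,0,-10,0,0,0,-30,0,0,0,-40,0]
  fingers: 1

```text
time_s: 5.5
ee_pos: [0.4227, -0.1868, 0.0905]
ee_rot: [-2.433, -1.982, 0.002]
contact_force: [0.8, -0.8, 0.1]
grip_width: 0.0854
gripper_force: 0.0
```

Request:
move_arm:
  series: [-10,0,-45,0,0,0,-50,-5,0,0,-50,-5,0,0,0,0]

```text
time_s: 5.9
ee_pos: [0.425, -0.1982, 0.2426]
ee_rot: [2.243, 2.184, 0.006]
contact_force: [-0.9, -0.8, 0.1]
grip_width: 0.0852
gripper_force: 0.0
```

```bash
python3 - <<'E'
from h import *
p,d=capture("top"); np.savez("t4.npz",p=p,d=d); q,_=capture("scene")
cv2.imwrite("pics/t4.png",np.hstack([cv2.resize(p[200:380,220:420],(400,360)),cv2.resize(q[120:300,180:380],(400,360))]))
C=cloud("top",d);m=(C[...,2]>.024)&(C[...,2]<.042); m[:,:298]=0;m[:,352]=0;m[:,353:]=0;m[:250]=0;m[326:]=0
print(cv2.minEnclosingCircle((C[m][:,:2]*1000).astype(np.float32)))
delta((.4425,.205,.25),88.7)
E
```

```text
((441.6984558105469, -97.41593170166016), 65.68101501464844)
t 6.0 ee [ 0.4222 -0.1976  0.2371] xang 88.26 F [-0.6  0.  -0.3]
tool shift mm [403.    8.1 -13.6] tool spin -0.4448619155118223
```

View pics/t4.png

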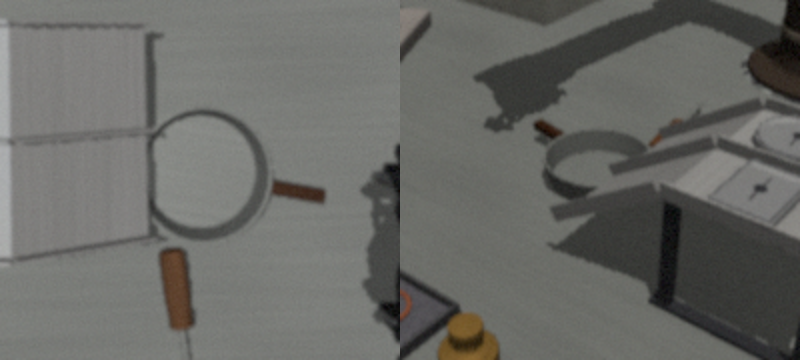

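The cup stands upright, released, centred near (0.442, -0.097), which is about 53 mm beyond the near lip. Next I'll move behind the round sizer with the fingers part open.

Request:
move_arm:
  series: [48,1,-2,-0.5,48,1,-2,0,48,1,-2,0,48,1,-2,0,48,1,-2,0,48,1,-2,0,48,1,0,0,48,1,0,0]
  fingers: 0.4

```text
time_s: 6.8
ee_pos: [0.4372, 0.1878, 0.2462]
ee_rot: [-2.245, -2.197, 0.003]
contact_force: [1.2, -0.3, 0.3]
grip_width: 0.0343
gripper_force: 0.0
```

Request:
move_arm:
  series: [20,0,0,0,0,0,0,0,0,0,0,0]

```text
time_s: 7.1
ee_pos: [0.4379, 0.2059, 0.246]
ee_rot: [-2.243, -2.198, 0.004]
contact_force: [0.7, -0.7, -0.6]
grip_width: 0.034
gripper_force: 0.0
```

```bash
python3 -c "
from h import *
delta((.443,.206,.134),88.7);print(monitor.observe()['grip_width'])"
```

```text
t 7.1 ee [0.4379 0.2059 0.246 ] xang 88.84 F [ 0.7 -0.7 -0.6]
tool shift mm [  0.3   5.4 112. ] tool spin 0.14458742707637384
0.03401267009395449
```

Request:
move_arm:
  series: [1,3,30,0,0,0,40,0,0,0,30,0,0,0,9,0,0,0,0,0]

```text
time_s: 7.6
ee_pos: [0.4412, 0.2057, 0.1373]
ee_rot: [-2.246, -2.196, 0.005]
contact_force: [0.3, -0.3, 1.4]
grip_width: 0.0342
gripper_force: 0.0
```

```bash
python3 - <<'E'
from h import *
delta((.442,.206,.134),88.7)
q,_=capture("scene"); cv2.imwrite("pics/s5.png",cv2.resize(q[90:270,280:460],(720,600)))
E
```

```text
t 7.6 ee [0.4412 0.2057 0.1373] xang 88.71 F [ 0.3 -0.3  1.4]
tool shift mm [0.3 0.8 3.3] tool spin 0.0077004351396112725
```

View pics/s5.png

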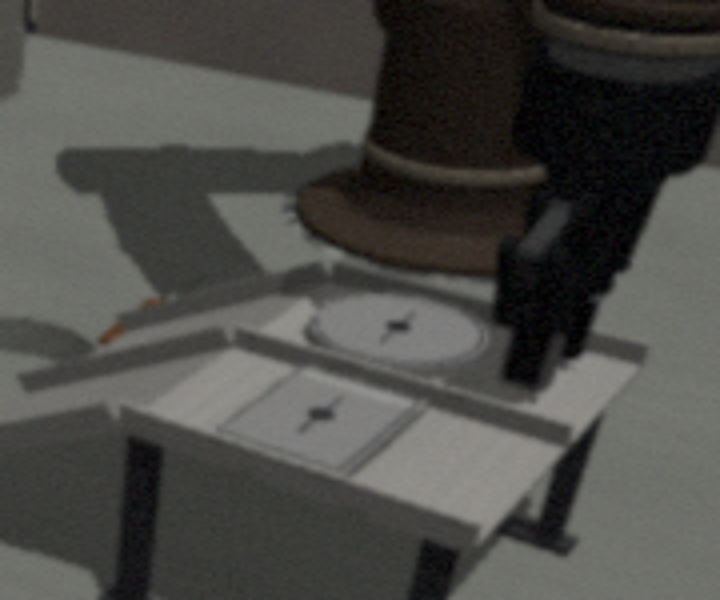

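The fingertips are behind the disc, inside the near lane. I'll lower them slightly and start a slow push.

Request:
move_arm:
  series: [0,0,2.5,0,0,0,0,0]

```text
time_s: 7.85
ee_pos: [0.4425, 0.2074, 0.1369]
ee_rot: [2.245, 2.196, 0.003]
contact_force: [-0.4, -0.1, -0.7]
grip_width: 0.0343
gripper_force: 0.0
```

Request:
move_arm:
  series: [-6,0,0,0,-6,0,0,0,-6,0,0,0,-6,0,0,0,-6,0,0,0,-6,0,0,0,-6,0,0,0,-6,0,0,0]

```text
time_s: 8.65
ee_pos: [0.4408, 0.1589, 0.1358]
ee_rot: [-2.245, -2.198, -0.0]
contact_force: [0.6, -0.3, -0.2]
grip_width: 0.0341
gripper_force: 0.1
```

```bash
python3 - <<'E'
from h import *
delta((.441,.12,.135),88.7)
p,_=capture("top"); q,_=capture("scene")
cv2.imwrite("pics/t6.png",np.hstack([cv2.resize(p[190:370,120:320],(400,360)),cv2.resize(q[100:280,270:470],(400,360))]))
E
```

```text
t 8.65 ee [0.4408 0.1589 0.1358] xang 88.78 F [ 0.6 -0.3 -0.2]
tool shift mm [-38.8   1.    0.8] tool spin 0.08301988557960271
```

View pics/t6.png

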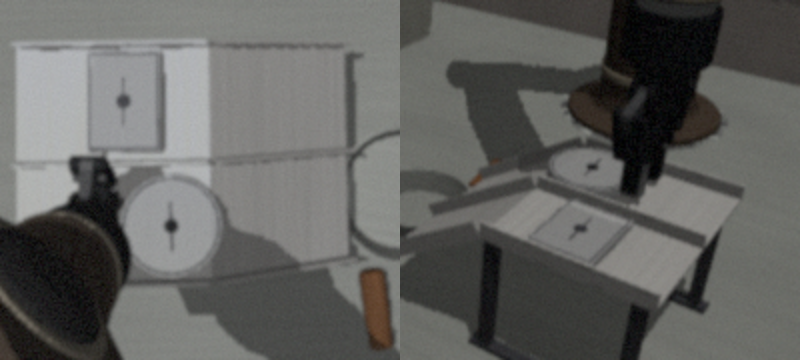

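The disc has moved down its lane with its centre at about (170,227), and it is pushed squarely and is clear of the other sizer. I'll continue gently over the crest.

Request:
move_arm:
  series: [-4,0,0,0,-4,0,0,0,-4,0,0,0,-4,0,0,0,-4,0,0,0,-4,0,0,0,-4,0,0,0,-4,0,0,0]

```text
time_s: 9.55
ee_pos: [0.4401, 0.127, 0.1358]
ee_rot: [2.245, 2.198, -0.0]
contact_force: [0.4, 0.2, 0.5]
grip_width: 0.034
gripper_force: 0.1
```

Request:
move_arm:
  series: [-4,0,0,0,-4,0,0,0,-4,0,0,0,0,0,0,0,0,0,0,0,0,0,0,0]

```text
time_s: 10.15
ee_pos: [0.4399, 0.1155, 0.1358]
ee_rot: [-2.245, -2.198, -0.0]
contact_force: [1.0, 0.2, 0.4]
grip_width: 0.0338
gripper_force: 0.0
```

```bash
python3 - <<'E'
from h import *
delta((.441,.12,.135),88.7)
p,_=capture("top"); q,_=capture("scene")
cv2.imwrite("pics/t7.png",np.hstack([cv2.resize(p[190:370,180:380],(400,360)),cv2.resize(q[110:290,200:400],(400,360))]))
E
```

```text
t 10.15 ee [0.4399 0.1155 0.1358] xang 88.8 F [1.  0.2 0.4]
tool shift mm [4.5 1.  0.8] tool spin 0.09589481812142253
```

View pics/t7.png

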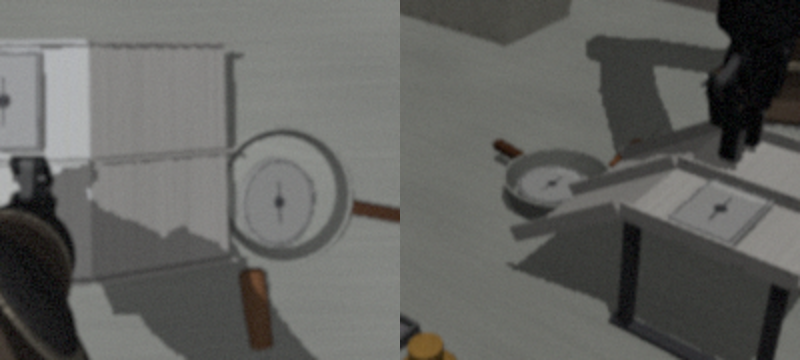

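The disc is in the cup at about (280,202) but looks foreshortened, either still settling or tilted. I'll lift the arm away and re-check.

Request:
move_arm:
  series: [0,0,-20,0,0,0,-40,0,0,0,-40,0,0,0,-20,0,0,0,0,0,0,0,0,0]

```text
time_s: 10.85
ee_pos: [0.4398, 0.1152, 0.2556]
ee_rot: [2.245, 2.197, 0.0]
contact_force: [-0.2, 0.3, 0.9]
grip_width: 0.0347
gripper_force: 0.0
```

```bash
python3 - <<'E'
from h import *
p,d=capture("top"); q,_=capture("scene")
cv2.imwrite("pics/t8.png",np.hstack([cv2.resize(p[240:340,280:380],(400,400),interpolation=cv2.INTER_CUBIC),cv2.resize(q[160:240,230:310],(400,400),interpolation=cv2.INTER_CUBIC)]))
C=cloud("top",d)
for v in range(272,312,6): print(v,[C[v,u,2].round(3) for u in range(298,346,4)])
E
```

```text
272 [np.float64(0.003), np.float64(0.005), np.float64(0.005), np.float64(0.006), np.float64(0.016), np.float64(0.016), np.float64(0.015), np.float64(0.017), np.float64(0.016), np.float64(0.016), np.float64(0.016), np.float64(0.008)]
278 [np.float64(0.009), np.float64(0.006), np.float64(0.006), np.float64(0.016), np.float64(0.013), np.float64(0.015), np.float64(0.016), np.float64(0.015), np.float64(0.016), np.float64(0.013), np.float64(0.015), np.float64(0.017)]
284 [np.float64(0.008), np.float64(0.004), np.float64(0.014), np.float64(0.013), np.float64(0.017), np.float64(0.014), np.float64(0.015), np.float64(0.018), np.float64(0.015), np.float64(0.016), np.float64(0.017), np.float64(0.016)]
290 [np.float64(0.006), np.float64(0.005), np.float64(0.015), np.float64(0.015), np.float64(0.015), np.float64(0.017), np.float64(0.014), np.float64(0.017), np.float64(0.017), np.float64(0.014), np.float64(0.015), np.float64(0.017)]
296 [np.float64(0.006), np.float64(0.003), np.float64(0.005), np.float64(0.014), np.float64(0.014), np.float64(0.013), np.float64(0.015), np.float64(0.015), np.float64(0.017), np.float64(0.018), np.float64(0.014), np.float64(0.016)]
302 [np.float64(0.007), np.float64(0.005), np.float64(0.004), np.float64(0.007), np.float64(0.016), np.float64(0.016), np.float64(0.019), np.float64(0.017), np.float64(0.017), np.float64(0.014), np.float64(0.017), np.float64(0.012)]
308 [np.float64(0.025), np.float64(0.008), np.float64(0.007), np.float64(0.009), np.float64(0.005), np.float64(0.006), np.float64(0.016), np.float64(0.015), np.float64(0.897), np.float64(0.014), np.float64(0.01), np.float64(0.02)]
```

View pics/t8.png

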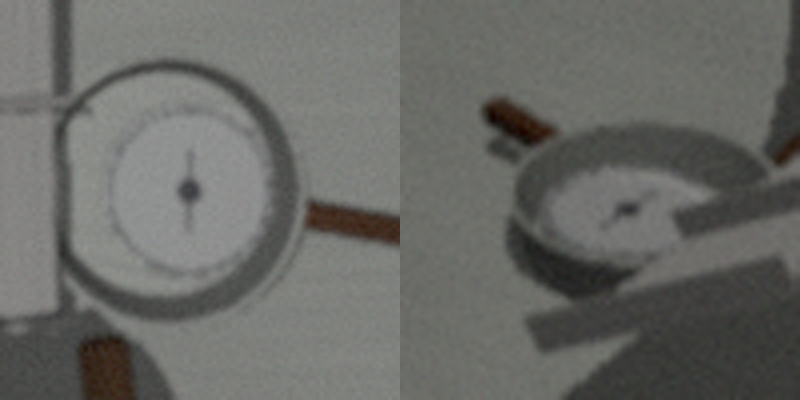

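The disc now lies flat in the cup: it shows as a full circle at (190,190), and its top reads about 15 mm everywhere. The arm is clear of everything, so I'll hand in.

```bash
python3 -c "
from h import *
print(manip.job_done())"
```

```text
the job is handed in; nothing more can be done
None
```

The round sizer, matching the round frame in the job tray, was pushed down the near lane and lies flat in the upright catch cup; the gripper was clear of everything and the job is handed in at about 11 s.

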